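# Load a gate-lock keep plate into the drill jig

## Task

Load the drill jig by pushing only, with the fingertips or the outside of the fingers: slide the steel keep plate along the bed, flat, under the low bush plate until its leading end is home against the end stop and its long side is flush along the fence. Then push the cam lever round until the cam clamps the plate, and let go. Never grip, lift or tip the plate, and leave the padlock, screwdriver, pin tray and cordless drill where they are.

Things in the scene. Friction and masses are not known exactly. Their poses are not given: they have to be found in the camera images.
- jig: Steel drill jig bolted to the bench. z up, +y = push-in direction, +x towards the fence; origin on the bench below the centre line of a plate lying along the fence. Jig-frame numbers, here and below, in mm. Flat bed 15 above the bench, x -95 to 52, y -110 (loading end) to 190. Fence: rail 12.5 tall above the bed, along the whole bed, inner face at x = 30.
- home_corner (a point): Point on the bed where the fence's inner face meets the end stop's face: jig (30, 165, 15). Axes as the jig's. The end stop is a block 14 tall above the bed, x -36 to 30, just beyond the bridge.
- bridge_mouth (a point): Point on the bed at the entrance under the bush plate: jig (0, 105, 15). Axes as the jig's. The bush plate (the bridge, with two round drill bushes) spans y 105 to 150, x -82 to 52, underside 12.5 and top 26.5 above the bed, bushes and screws up to 32.5. It rests on the fence and on a spacer at x -82 to -58: the opening is 88 wide, 12.5 high.
- keep_plate: Loose flat steel keep (strike) plate, 60 (x) by 140 (y) by 10 thick, bolt hole 22 x 50 in its middle; 0.45 to 0.75 kg. Origin: centre of its underside. Starts flat on the bed at the loading end, off the fence, turned up to 0.25 rad, its tail up to 60 beyond the bed's end. Home: axes along the jig's, origin at jig (0, 95, 15). Either end may lead: no need to turn it round.
- cam_lever (a joint): Lever angle, rad, 0 to 1.75, growing anticlockwise seen from above. At 0 it points away from the fence (170 deg anticlockwise from jig +x), at 1.75 to jig -y. Starts open, 0 to 0.3. The cam first touches a plate flush on the fence at about 1.48 and grips harder towards 1.75. Stiff (0.12 N m; 2 N at the bar, 5 to 15 N while gripping); stays where left.
- cam_pivot (a point): Cam's pivot on the bed: jig (-48.5, 61, 15). Axes as the jig's. The hub is up to 28 above the bed; disc and hub stay within 23 of the pivot.
- lever_knob (a point): Centre of the black ball knob (26 across) at the lever's end, 88 from the pivot axis, 33 above the bed (48 above the bench). The lever's bar is 10 thick; its centre line rises from 21 above the bed at the hub to 30 at 30 from the axis, then nearly level to the knob. Axes turn with the lever.
- cam: The cam clamp's turning part: dark eccentric disc (radius 16, centre 6 off the pivot, 1.5 to 15 above the bed) with hub, bar and knob in one piece. Origin on the pivot axis at bed height; its axes equal the jig's at lever angle 0.
- padlock: Brass padlock, 50 x 22, 81 high with its shackle, standing behind the fence. Bystander. Origin: centre of its underside.
- screwdriver: Screwdriver with a red handle, 190 long, lying on the robot's side of the jig. Bystander. Origin near its middle, its x along the shaft.
- pin_tray: Grey compartment tray with brass lock pins, 90 x 130, 22 high, behind the fence. Bystander. Origin: centre of its underside.
- drill: Cordless drill lying on its side on the bench, about 240 x 210, 68 high, to the robot's right. Bystander. Origin below its motor housing.

How it is judged:
By the outcome, as a careful person would: the job done as asked, in the order asked, and still so for the second after the job is handed in, with the robot touching nothing.
It also fails if it takes over 67 s, if anything falls off the work surface, if the arm or the gripper's body presses on something with over 40 N, if the wrist force passes 120 N, or if a joint passes its speed limit or range.

## Robot

A 7-joint arm with a two-finger parallel gripper is mounted at the origin on the work surface. World frame = base frame: x ahead of the robot, y to its left, z up, the work surface at z = 0. Lengths are in mm, angles in rad, forces in N, time in s.
With the tool pointing down it reaches from about 400 to 875 mm from the base axis. Payload 4.4 kg.
Tool frame: the origin (TCP) lies at the very end of the fingers, on their centre line; the grasp point (between the pads) lies 19 mm behind it; z points along the fingers, y is the line along which they close (so a half turn about z gives the same grasp; the last joint's range is limited). The gripper opens to 85 mm and grips with 20 to 120 N. Pads are 22 mm wide; open, the fingers measure 114 mm over their backs; the gripper's body (76 mm by 85 mm) begins 54 mm behind the grasp point. The pads swing forward as they close: fully open they stand 13 mm farther back than shut.
Start: joints at [1.217, 0.628, 0.038, 1.517, -0.027, 0.996, -0.02], TCP at [184.527, -623.272, 202.413] pointing down, gripper open.
Joint ranges: [-3.06, 3.06], [-0.37, 2.12], [-1.25, 1.32], [0.18, 2.47], [-1.1, 4.24], [0.23, 1.98], [-2.94, 2.94]. Speed limits (rad/s): [2.57, 2.57, 3.14, 3.14, 3.14, 3.14, 3.14].

## Interface

Orientations are given as [roll, pitch, yaw] about the fixed x, y, z axes, in that order (R = Rz(yaw) Ry(pitch) Rx(roll)).
In Python, from cell import sensors, get_image, camera_params, order gives the robot as it stands.
- The arm moves only by the shell command python3 -m inch 'ROWS' [OPENING]. ROWS is JSON, a list that holds one entry, the list of rows, each a list of 4 numbers: the shift along the tool's x, y, z in cm, then the turn about the tool's z in degrees. A call has 1 to 8 rows; each row is the pose to reach, as a shift and turn from the pose commanded when the call began, along the tool's axes at that moment; what a row does not reach only later rows make up. A row lasts 1/12 s, in which the tool goes at most 41.7 mm and 7.16 degrees, less where a joint would pass 70% of its speed; a pose out of reach is approached as far as the arm can. A call with a gripper value outside its range is refused whole. OPENING is the finger opening in cm, from 0 to 8.54, set as the call begins (- or left out, the last holds). The fingers move at their own pace and stop on an object; the grip force is fixed at half the most. Time passes only in rows, so rows that repeat a pose let the fingers close. It gives the time, the measured TCP pose, the force, the opening and the grip force at its end, in the units of the state.
- sensors.read_state(): the state, without advancing time (a new reading comes with each control period).
- get_image(name): name is "scene" or "side" or "wrist"; returns the picture (420x560x3 uint8, blue, green, red); there is no depth.
- camera_params(name): a dict with "mtx" (3x3 intrinsics, pixels), "rvec" (rotation vector, rad) and "tvec" (3), from world to camera coordinates, as OpenCV has them. Camera axes: x right, y down, z forward; pixel columns grow to the right and rows downward; lengths in mm; the calibration is good to about 2 mm. A picture is of the moment at which its call begins: read the wrist's pose just before it. camera_params takes no time and is no camera call; for the wrist camera it gives the pose at the moment of the call.
- order.finish_job(): hands the job in; it is judged then, once.
The state is a dict: "clock": time; "qpos": joint angles; "qd": joint speeds; "tau": joint torques, N m; "eef_pos": TCP position; "tool_rot": TCP orientation; "force": force on the tool from outside, world axes, zero at the start; "torque": the same for the moment, N m; "width": finger opening in mm; "gripper_force": force on a finger pad.
Only numpy, scipy, OpenCV 4.12 (cv2) and the standard library are available. Lean on these libraries where they do the work, as an engineer would, in place of code of your own. Each camera call takes 0.05 s, during which the arm holds its last target. There are 200 camera calls.

## Working session

There is one attempt and no reset: what is moved stays moved. The work goes in short steps, Python scripts to look and compute and a shell command to move; the robot and the scene stay as the last step left them, time stands still between calls to the robot, and variables do not carry over. Pictures are saved under pics/ and viewed, at most 10 in all, crops included, and the job is handed in when it is done.

```bash
ls; mkdir -p pics; python3 - <<'E'
from cell import sensors,get_image,camera_params
import cv2
s=sensors.read_state();print(s['clock'],s['eef_pos'],s['tool_rot'],s['width'])
for n in('scene','side'):
    cv2.imwrite(f'pics/{n}0.png',get_image(n));p=camera_params(n);print(n,p)
E
```

```text
pics
0.0 [ 184.3194974  -622.62592135  201.49520136] [-3.13971364e+00  4.05679936e-05  2.87832536e-01] 85.13463957595016
scene {'mtx': array([[453.74536613,   0.        , 281.40318688],
       [  0.        , 453.74536613, 206.79732586],
       [  0.        ,   0.        ,   1.        ]]), 'rvec': array([ 1.42037212,  2.03084991, -0.95874273]), 'tvec': array([ 281.97539737, -300.55840806, 1366.76471196])}
side {'mtx': array([[409.44633236,   0.        , 280.61045557],
       [  0.        , 409.44633236, 214.08321736],
       [  0.        ,   0.        ,   1.        ]]), 'rvec': array([ 0.46665312, -2.65190198,  1.33551272]), 'tvec': array([524.69645135, 211.86828645, 762.59348839])}
```

View pics/scene0.png

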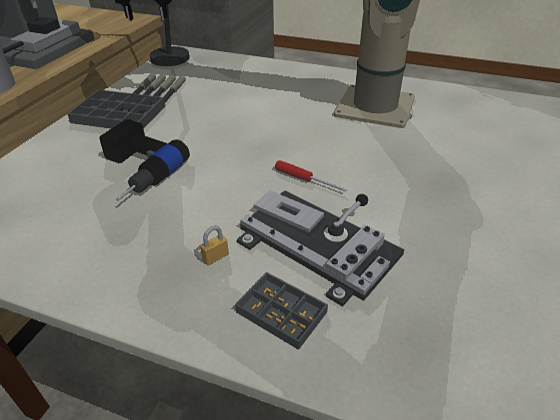

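View pics/side0.png

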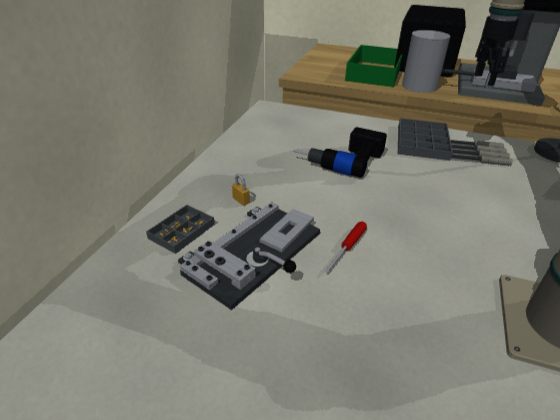

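The scene view shows the jig from (237,225) to (404,250), with the plate at (290,210), lever knob (362,200), padlock (213,247), tray (282,310), screwdriver (310,177) and drill (150,165). The side view shows the same layout: jig about (250,255), knob (290,267).

```bash
cat > h.py <<'E'
import numpy as np,cv2
from cell import camera_params
def ray(n,uv,z,p=None):
    p=p or camera_params(n);R=cv2.Rodrigues(p['rvec'])[0];t=np.ravel(p['tvec'])
    d=R.T@np.linalg.inv(p['mtx'])@np.array([uv[0],uv[1],1.]);c=-R.T@t
    return c+d*(z-c[2])/d[2]
def proj(n,P,p=None):
    p=p or camera_params(n)
    return cv2.projectPoints(np.float64(P).reshape(-1,1,3),p['rvec'],p['tvec'],p['mtx'],None)[0].reshape(-1,2)
E
python3 - <<'E'
import cv2
a=cv2.imread('pics/scene0.png')[180:310,230:410];cv2.imwrite('pics/sc.png',cv2.resize(a,None,fx=4.4,fy=4.4,interpolation=cv2.INTER_CUBIC))
a=cv2.imread('pics/side0.png')[195:310,170:330];cv2.imwrite('pics/sd.png',cv2.resize(a,None,fx=5,fy=5,interpolation=cv2.INTER_CUBIC))
E
```

```text
(no output)
```

View pics/sc.png

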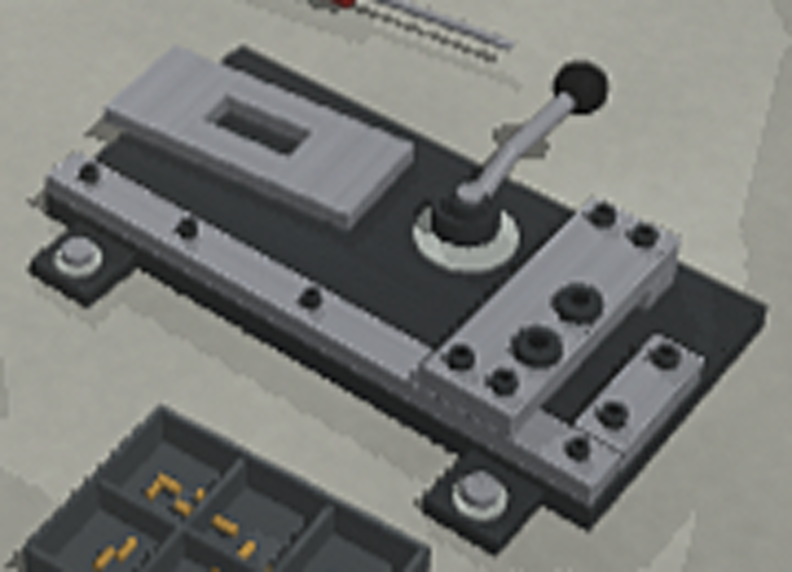

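View pics/sd.png

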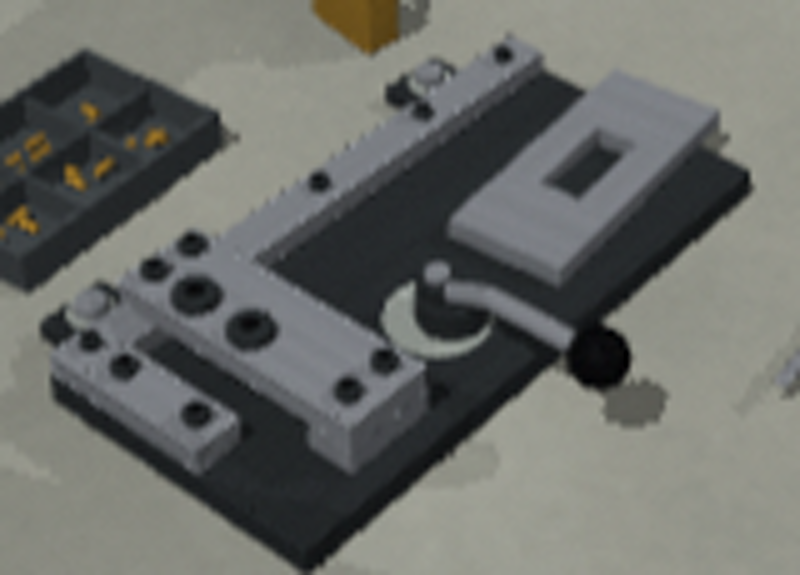

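The crops show the plate turned slightly with its leading end near the cam, tail overhanging. Points read: plate top corners scene crop (180,48),(105,110),(350,215),(413,152); knob (581,88); bed corners (240,46),(766,306); bridge corners (592,197),(680,240).

```bash
cat >> h.py <<'E'
from scipy.optimize import least_squares
E
python3 - <<'E'
from h import *
c=lambda n,p:np.array([230+(p[0]+.5)/4.4-.5,180+(p[1]+.5)/4.4-.5]) if n=='scene' else np.array([170+(p[0]+.5)/5-.5,195+(p[1]+.5)/5-.5])
O=[('scene',(-95,-110,15),(240,46)),('scene',(-95,190,15),(766,306)),('scene',(52,190,0),(588,528)),
('scene',(-82,105,41.5),(592,197)),('scene',(-82,150,41.5),(680,240)),
('side',(-95,-110,15),(750,180)),('side',(-95,190,15),(306,555)),('side',(-82,105,41.5),(427,373)),('side',(-82,150,41.5),(352,440))]
W=np.array([ray(n,c(n,p),j[2])[:2] for n,j,p in O]);J=np.array([o[1][:2] for o in O],float)
def T(v,J):
    a=v[2];return np.array(J)@np.array([[np.cos(a),np.sin(a)],[-np.sin(a),np.cos(a)]])+v[:2]
r=least_squares(lambda v:(T(v,J)-W).ravel(),[600,0,0],loss='soft_l1',f_scale=2)
v=r.x;print('jig',v);print(np.round(W-T(v,J),1))
a=v[2];inv=lambda w:(np.array(w)-v[:2])@np.array([[np.cos(a),-np.sin(a)],[np.sin(a),np.cos(a)]])
for n,P in(('scene',[(105,110),(180,48),(413,152),(350,215)]),('side',[(620,70),(718,110),(560,270),(450,220)])):
    q=np.array([inv(ray(n,c(n,p),25)[:2]) for p in P]);print(n,'plate',np.round(q,1).tolist(),q.mean(0))
    print([np.linalg.norm(q[i]-q[i-1]).round(1) for i in range(4)])
for n,p in(('scene',(581,88)),('side',(600,357))):
    k=inv(ray(n,c(n,p),48)[:2]);d=k-[-48.5,61];print('knob',k,np.hypot(*d),np.arctan2(d[1],d[0])-np.radians(170))
np.save('jig.npy',v)
# screwdriver/padlock
s=ray('scene',(347,191),5);print('sd',inv(s[:2]),inv(ray('scene',(275,165),10)[:2]), 'pad',inv(ray('scene',(213,260),0)[:2]))
E
```

```text
jig [ 6.20572774e+02 -3.59361898e+01 -3.35098453e-01]
[[ 0.4 -2.4]
 [ 0.1 -2.2]
 [-2.8 -2.2]
 [ 0.8 -1.8]
 [ 0.8 -1.9]
 [ 0.8  8.5]
 [ 0.6  2.2]
 [-0.2  5.7]
 [-2.   6.8]]
scene plate [[-2.7, -122.9], [-63.4, -126.6], [-71.6, 12.3], [-17.2, 15.6]] [-38.72947002 -55.40821652]
[np.float64(139.3), np.float64(60.8), np.float64(139.2), np.float64(54.5)]
side plate [[-5.5, -121.2], [-61.4, -125.4], [-75.0, 13.6], [-16.3, 18.8]] [-39.55841465 -53.56115295]
[np.float64(140.4), np.float64(56.1), np.float64(139.6), np.float64(58.9)]
knob [-137.34497104   61.91479055] 88.84968047737372 0.16423680807674756
knob [-135.41875657   64.59637745] 86.99312717190276 0.1331802026106299
sd [-191.8637168    -5.74302804] [-162.94997643 -197.62574324] pad [151.38843701 -91.44592755]
```

```bash
cat >> h.py <<'E'
from scipy.spatial.transform import Rotation as Ro
from cell import sensors,get_image
def jig():return np.load('jig.npy')
def j2w(P):
    v=jig();a=v[2];return np.array(P,float)@np.array([[np.cos(a),np.sin(a)],[-np.sin(a),np.cos(a)]])+v[:2]
def w2j(P):
    v=jig();a=v[2];return (np.array(P)[...,:2]-v[:2])@np.array([[np.cos(a),-np.sin(a)],[np.sin(a),np.cos(a)]])
def goto(x,y,z,yaw=0):  # jig xy (mm), world z, yaw rel. jig -> cm/deg in tool axes
    s=sensors.read_state();R=Ro.from_euler('xyz',s['tool_rot']).as_matrix()
    d=R.T@(np.r_[j2w((x,y)),z]-s['eef_pos'])/10
    t=-np.degrees(jig()[2]+yaw-s['tool_rot'][2]);print('goto',(x,y,z),np.round(d,2),'turn',round((t+180)%360-180,1))
def st():
    s=sensors.read_state();print('t%.2f'%s['clock'],'jig',w2j(s['eef_pos']).round(1),'z%.1f'%s['eef_pos'][2],'yawrel %.3f'%(s['tool_rot'][2]-jig()[2]),'F(jig)',np.round(w2j(s['force'][:2]+jig()[:2]),1),s['force'][2].round(1),'w%.1f'%s['width'])
E
python3 - <<'E'
from h import *
v=jig();v[:2]+=0;st();goto(-105,-60,200)
E
```

```text
t0.10 jig [-219.  -697.6] z201.6 yawrel 0.623 F(jig) [0.7 0.6] -1.2 w85.4
goto (-105, -60, 200) [ 46.45 -45.13   0.23] turn 35.7
```

```bash
python3 -m inch '[[[2.5,-2.5,0,4],[5.4,-5.2,0,10],[8.3,-8,0,16],[11.2,-10.8,0,22],[14.1,-13.6,0,28],[17,-16.4,0,34],[19.9,-19.2,0,35.7],[22.8,-22,0,35.7]]]' 0
python3 - <<'E'
from h import *
st();goto(-105,-60,200)
E
```

```text
clock: 0.77
eef_pos: [341.2, -345.6, 202.2]
tool_rot: [-3.141, 0.0, -0.337]
force: [0.9, -0.3, 0.4]
width: -0.3
gripper_force: 0.0
t0.77 jig [-162.  -384.3] z202.2 yawrel -0.002 F(jig) [ 1. -0.] 0.4 w-0.3
goto (-105, -60, 200) [  5.64 -32.44   0.22] turn -0.1
```

```bash
python3 -m inch '[[[0.7,-4,0,0],[1.4,-8,0,0],[2.1,-12,0,0],[2.8,-16,0,0],[3.5,-20,0,0],[4.2,-24,0,0],[4.9,-28,0,0],[5.6,-31,0,0]]]' 0
python3 - <<'E'
from h import *
st();im=get_image('wrist');p=camera_params('wrist');cv2.imwrite('pics/w1.png',im);np.save('w1.npy',p,allow_pickle=True);st()
print(p['mtx'][0,0])
for q in [(-95,-110,15),(-95,190,15),(52,-110,27.5),(-69,14,25),(30,105,15),(-82,105,41.5)]:print(q,proj('wrist',np.r_[j2w(q[:2]),q[2]],p).round())
E
```

```text
clock: 1.43
eef_pos: [496.5, -69.3, 202.2]
tool_rot: [-3.14, 0.001, -0.332]
force: [0.5, -1.2, -1.0]
width: 0.3
gripper_force: 0.0
t1.43 jig [-106.2  -72.3] z202.2 yawrel 0.003 F(jig) [ 0.9 -1. ] -1.0 w0.3
t1.48 jig [-104.5  -65.4] z202.2 yawrel 0.010 F(jig) [1.2 6. ] 0.3 w-0.0
361.33952378580096
(-95, -110, 15) [[328. 169.]]
(-95, 190, 15) [[ 30. 166.]]
(52, -110, 27.5) [[338.   0.]]
(-69, 14, 25) [[201. 143.]]
(30, 105, 15) [[95. 29.]]
(-82, 105, 41.5) [[ 99. 158.]]
```

View pics/w1.png

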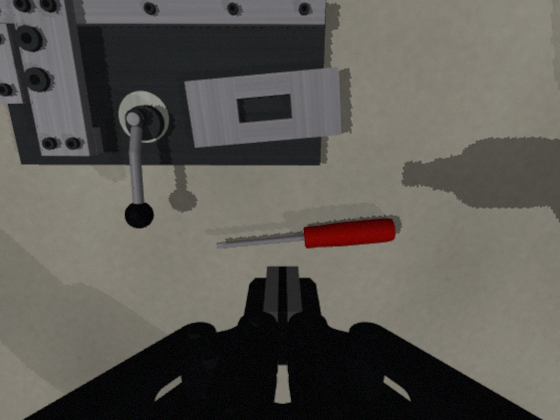

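The wrist view shows the bed's near edge from (20,164) to (321,165), plate corners (185,84),(338,68),(341,133),(195,147), knob (139,214), bridge edge at x≈(77..92), fence inner edge at y≈24, and screwdriver from (217,244) to (400,230). The arm was still settling, so I retake it at rest.

```bash
python3 - <<'E'
from h import *
p=camera_params('wrist');st();im=get_image('wrist');cv2.imwrite('pics/w2.png',im)
a=cv2.cvtColor(cv2.imread('pics/w1.png'),cv2.COLOR_BGR2GRAY);g=cv2.cvtColor(im,cv2.COLOR_BGR2GRAY)
sh=cv2.phaseCorrelate(np.float32(a[:250]),np.float32(g[:250]))[0];print('shift',sh)
def sub(P):
    q=(np.float32(P)+np.float32(sh)).reshape(-1,1,2);return cv2.cornerSubPix(g,q.copy(),(4,4),(-1,-1),(3,40,.01)).reshape(-1,2)
P=sub([(20,164),(321,164),(326,24),(338,68),(341,133),(195,147),(185,84)]);print(P.round(1).tolist())
J=np.array([(-95,190,15),(-95,-110,15),(30,-110,27.5)],float)
W=np.array([ray('wrist',P[i],J[i,2],p)[:2] for i in range(3)])
J2=J[:,:2]
A=least_squares(lambda v:((J2@np.array([[np.cos(v[2]),np.sin(v[2])],[-np.sin(v[2]),np.cos(v[2])]])+v[:2])-W).ravel(),jig()).x
print('old',jig().round(3),'new',A.round(3),np.round(w2j(W)-J2,1).tolist())
np.save('jig.npy',A);print('res',np.round(w2j(W)-J2,1).tolist())
q=np.array([w2j(ray('wrist',x,25,p)) for x in P[3:]]);print('plate',q.round(1).tolist(),q.mean(0),[np.linalg.norm(q[i]-q[i-1]).round(1) for i in range(4)])
k=w2j(ray('wrist',np.array((139,214))+sh,48,p));d=k-[-48.5,61];print('knob',k,np.hypot(*d),np.arctan2(d[1],d[0])%6.283-np.radians(170))
print('sd',[w2j(ray('wrist',np.array(x)+sh,8,p)).round() for x in((217,244),(304,222),(400,230),(394,220))])
goto(-95,-45,80)
E
```

```text
t1.48 jig [-104.5  -65.4] z202.2 yawrel 0.010 F(jig) [1.2 6. ] 0.3 w-0.0
shift (9.075584594040492, 1.2136338525695436)
[[29.5, 163.60000610351562], [326.70001220703125, 167.1999969482422], [334.3999938964844, 27.0], [348.5, 72.4000015258789], [350.0, 135.39999389648438], [203.0, 148.6999969482422], [193.39999389648438, 82.80000305175781]]
old [ 6.20573e+02 -3.59360e+01 -3.35000e-01] new [ 6.22862e+02 -3.55380e+01 -3.35000e-01] [[2.4, -0.3], [2.1, 1.4], [1.6, 2.2]]
res [[0.4, -1.4], [0.1, 0.3], [-0.5, 1.1]]
plate [[-6.8, -124.0], [-62.4, -129.1], [-76.4, 11.1], [-16.9, 16.4]] [-40.62065243 -56.38381563] [np.float64(140.7), np.float64(55.9), np.float64(140.9), np.float64(59.8)]
knob [-136.70547324   62.10884887] 88.2124427506092 0.16196238483876213
sd [array([-184.,   -4.]), array([-157.,  -99.]), array([-165., -203.]), array([-154., -195.])]
goto (-95, -45, 80) [ 1.24 -2.49 12.21] turn 0.5
```

```bash
python3 -m inch '[[[0.2,-0.5,3,0.5],[0.4,-1,6.5,0.5],[0.6,-1.5,10,0.5],[0.8,-2,13,0.5],[0.9,-2.5,15,0.5],[0.9,-2.5,16.5,0.5],[0.9,-2.5,17.8,0.5],[0.9,-2.5,17.8,0.5]]]' 0
python3 - <<'E'
from h import *
st();goto(-84,-40,19)
E
```

```text
clock: 2.2
eef_pos: [510.0, -53.2, 22.0]
tool_rot: [3.14, 0.005, -0.345]
force: [-0.7, -0.8, 0.4]
width: -0.1
gripper_force: 0.0
t2.20 jig [-100.8  -53.8] z22.0 yawrel -0.010 F(jig) [-0.4 -1. ] 0.4 w-0.1
goto (-84, -40, 19) [ 1.67 -1.39  0.29] turn -0.6
```

```bash
python3 -m inch '[[[0.8,-0.7,0.15,-0.5],[1.6,-1.2,0.3,-0.5],[2.2,-1.2,0.3,-0.5],[2.9,-1.2,0.3,-0.5],[3.6,-1.2,0.3,-0.5],[4.2,-1.2,0.3,-0.5],[4.6,-1.2,0.3,-0.5],[4.6,-1.2,0.3,-0.5]]]' 0
python3 - <<'E'
from h import *
st();goto(-42,-40,19)
E
```

```text
clock: 2.87
eef_pos: [560.9, -57.6, 21.7]
tool_rot: [-3.142, -0.002, -0.336]
force: [-1.4, -0.4, -0.3]
width: -0.2
gripper_force: 0.0
t2.87 jig [-51.3 -41.2] z21.7 yawrel -0.001 F(jig) [-1.2 -0.8] -0.3 w-0.2
goto (-42, -40, 19) [ 0.93 -0.13  0.27] turn -0.1
```

```bash
python3 -m inch '[[[0,0,0.15,0],[0,0,0.3,0],[0.3,0,0.3,0],[0.5,0,0.3,0],[0.7,0,0.3,0],[0.85,0,0.3,0],[1.0,0,0.3,0],[1.0,0,0.3,0]]]' 0
python3 - <<'E'
from h import *
st();p=camera_params('wrist');cv2.imwrite('pics/w3.png',get_image('wrist'));print([proj('wrist',np.r_[j2w(q[:2]),q[2]],p).round().tolist() for q in((30,-110,27.5),(30,90,27.5))])
E
```

```text
clock: 3.53
eef_pos: [569.6, -60.3, 18.5]
tool_rot: [-3.142, -0.001, -0.335]
force: [0.9, 1.0, -0.6]
width: 0.2
gripper_force: 0.0
t3.53 jig [-42.2 -40.9] z18.5 yawrel -0.001 F(jig) [0.5 1.2] -0.6 w0.2
[[[442.0, 114.0]], [[-19.0, 115.0]]]
```

View pics/w3.png

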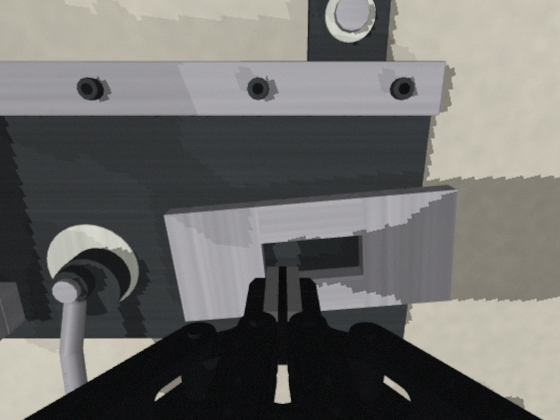

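The view shows the plate still about 37 mm off the fence (corners (165,213),(456,190)) with the fingertips at (283,268) apparently overlapping it, near the hole. I check this numerically.

```bash
python3 - <<'E'
from h import *
st();p=camera_params('wrist');s=sensors.read_state()
R=Ro.from_euler('xyz',s['tool_rot']).as_matrix()
for o in((0,0,0),(11,14,0),(11,-14,0),(0,0,-19),(11,0,-19)):print(o,proj('wrist',s['eef_pos']+R@np.array(o,float),p).round())
for x in((165,213),(456,190),(450,300),(186,321),(262,243),(361,236)):print(x,w2j(ray('wrist',x,25,p)).round(1))
c=-cv2.Rodrigues(p['rvec'])[0].T@np.ravel(p['tvec']);print('cam',w2j(c),c[2])
E
```

```text
t3.58 jig [-42.4 -40.9] z18.5 yawrel -0.000 F(jig) [-0.1  0.7] 0.2 w-0.1
(0, 0, 0) [[283. 257.]]
(11, 14, 0) [[310. 237.]]
(11, -14, 0) [[255. 237.]]
(0, 0, -19) [[283. 274.]]
(11, 0, -19) [[283. 253.]]
(165, 213) [-16.1  15.6]
(456, 190) [  -4.8 -122.5]
(450, 300) [ -64.  -128.2]
(186, 321) [-76.7  10.6]
(262, 243) [-31.7 -30.8]
(361, 236) [-28.  -79.4]
cam [ 38.24332742 -40.77987291] 189.8086546015332
```

```bash
python3 -m inch '[[[-1.5,1.5,0,0],[-3,3,0,0],[-4.4,4.4,0,0],[-4.4,4.4,0,0],[-4.4,4.4,0,0]]]' 0
python3 - <<'E'
from h import *
st();p=camera_params('wrist');im=get_image('wrist');cv2.imwrite('pics/w4.png',cv2.resize(im[190:420,120:460],None,fx=2.2,fy=2.2))
s=sensors.read_state();print(proj('wrist',s['eef_pos'],p))
E
```

```text
clock: 4.0
eef_pos: [512.2, -87.9, 18.6]
tool_rot: [3.141, 0.001, -0.337]
force: [0.7, -0.4, -0.1]
width: 0.0
gripper_force: 0.0
t4.00 jig [-87.3 -85.8] z18.6 yawrel -0.002 F(jig) [ 0.8 -0.1] -0.1 w0.0
[[280.47392562 255.22633184]]
```

View pics/w4.png

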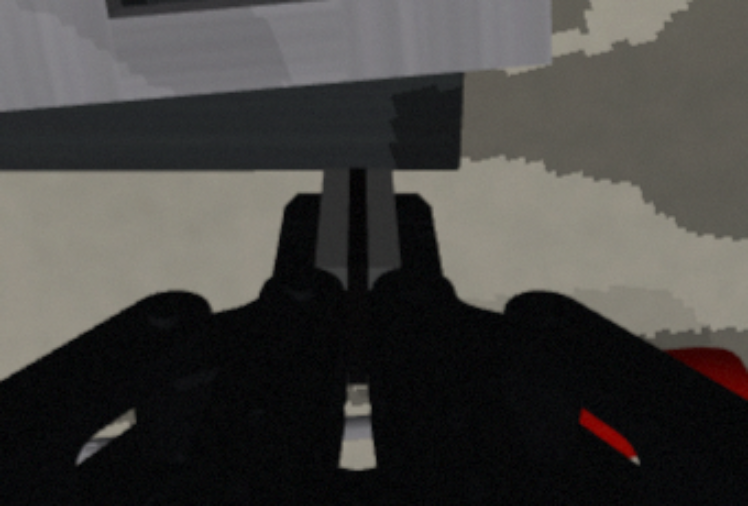

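The crop shows the shut fingertips ending at full-image (282,266), 11 px short of the projected TCP: the tips may be higher than reported. I probe the bed gently.

```bash
python3 -m inch '[[[0,0,0.1,0],[0,0,0.2,0],[0,0,0.3,0],[0,0,0.4,0],[0,0,0.4,0]]]' 0
python3 - <<'E'
from h import *
st()
E
```

```text
clock: 4.47
eef_pos: [513.2, -86.9, 14.1]
tool_rot: [-3.142, 0.0, -0.335]
force: [-0.2, -0.5, 0.5]
width: 0.5
gripper_force: 0.0
t4.47 jig [-86.7 -84.6] z14.1 yawrel 0.000 F(jig) [-0.  -0.5] 0.5 w0.5
```

No contact at bed height, so the tips are higher than the reading; continue.

```bash
python3 -m inch '[[[0,0,0.1,0],[0,0,0.2,0],[0,0,0.3,0],[0,0,0.4,0],[0,0,0.4,0]]]' 0
python3 - <<'E'
from h import *
st()
E
```

```text
clock: 4.88
eef_pos: [512.9, -87.2, 10.2]
tool_rot: [3.142, 0.0, -0.335]
force: [-1.1, -0.7, -0.6]
width: -0.3
gripper_force: 0.0
t4.88 jig [-86.8 -85. ] z10.2 yawrel -0.001 F(jig) [-0.8 -1. ] -0.6 w-0.3
```

```bash
python3 -m inch '[[[0,0,0.1,0],[0,0,0.2,0],[0,0,0.3,0],[0,0,0.4,0],[0,0,0.4,0]]]' 0
python3 -m inch '[[[0,0,0.1,0],[0,0,0.2,0],[0,0,0.2,0]]]' 0
python3 - <<'E'
from h import *
st()
E
```

```text
clock: 5.3
eef_pos: [513.0, -87.2, 6.2]
tool_rot: [3.142, 0.0, -0.335]
force: [-0.1, -0.2, -1.2]
width: -0.0
gripper_force: 0.0
clock: 5.55
eef_pos: [513.0, -87.2, 4.3]
tool_rot: [3.142, 0.0, -0.335]
force: [-0.2, -0.5, 0.9]
width: 0.0
gripper_force: 0.0
t5.55 jig [-86.8 -84.9] z4.3 yawrel -0.000 F(jig) [-0.  -0.5] 0.9 w0.0
```

```bash
python3 - <<'E'
from h import *
s=sensors.read_state();o=[]
for n in('side','scene'):
    im=get_image(n);u=proj(n,s['eef_pos'])[0];print(n,u);x,y=np.int32(u);
    x0,y0=x-35,y-45
    print(n,'off',x0,y0);c=cv2.resize(im[y0:y0+75,x0:x0+70],None,fx=5.6,fy=5.6,interpolation=cv2.INTER_CUBIC);o.append(c)
cv2.imwrite('pics/t.png',np.hstack(o))
E
```

```text
side [310.59059086 235.75095033]
side off 275 190
scene [291.39626459 200.64257175]
scene off 256 155
```

View pics/t.png

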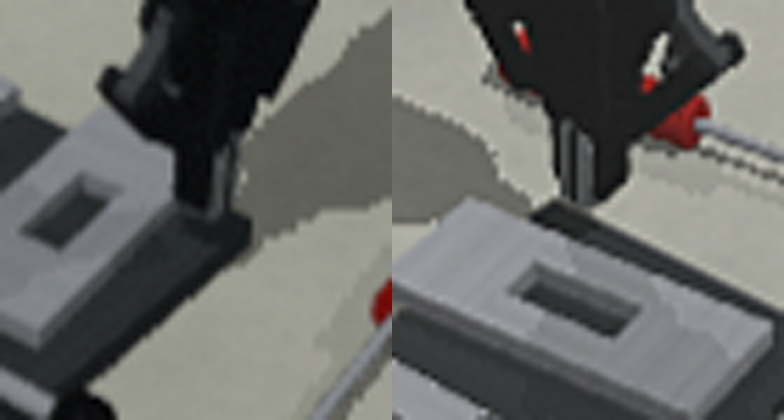

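The tip appears at side (313,228) and scene (290,191), each about 8 px above the reported TCP, so the true tip is higher. I triangulate it.

```bash
python3 - <<'E'
from h import *
s=sensors.read_state();A=[];
for n,u in(('side',(312.8,228.4)),('scene',(290.5,191.3))):
    p=camera_params(n);R=cv2.Rodrigues(p['rvec'])[0];A.append((p['mtx']@np.c_[R,np.ravel(p['tvec'])],np.float64(u)))
X=cv2.triangulatePoints(A[0][0],A[1][0],A[0][1],A[1][1]).ravel();X=X[:3]/X[3]
print(X,w2j(X),s['eef_pos']);st()
for n in('side','scene'):print(n,proj(n,X))
E
```

```text
[509.33356288 -90.26506729  26.2750121 ] [-89.23640298 -88.99755633] [513.08012039 -87.21727743   4.38043959]
t5.65 jig [-86.7 -84.9] z4.4 yawrel -0.000 F(jig) [-0.  -0.1] 0.2 w-0.1
side [[313.07142465 227.98341257]]
scene [[290.70450751 191.66853432]]
```

```bash
python3 -m inch '[[[0,0,0.1,0],[0,0,0.2,0],[0,0,0.3,0],[0,0,0.4,0],[0,0,0.4,0]]]' 0
python3 -m inch '[[[0,0,0.1,0],[0,0,0.2,0],[0,0,0.3,0],[0,0,0.3,0]]]' 0
python3 -m inch '[[[0,0,0.1,0],[0,0,0.2,0],[0,0,0.2,0]]]' 0
```

```text
clock: 6.07
eef_pos: [513.0, -87.2, 0.2]
tool_rot: [3.142, 0.0, -0.335]
force: [0.2, 0.2, 0.5]
width: -0.4
gripper_force: 0.0
clock: 6.4
eef_pos: [513.0, -87.2, -2.8]
tool_rot: [3.142, 0.0, -0.335]
force: [0.2, 0.4, 0.6]
width: -0.0
gripper_force: 0.0
clock: 6.65
eef_pos: [513.0, -87.2, -4.8]
tool_rot: [3.142, 0.0, -0.335]
force: [0.2, -0.8, 0.3]
width: -0.3
gripper_force: 0.0
```

```bash
python3 -m inch '[[[0,0,0.1,0],[0,0,0.1,0]]]' 0
python3 -m inch '[[[0,0,0.1,0],[0,0,0.1,0]]]' 0|grep -A1 -E 'pos|force'
python3 -m inch '[[[0,0,0.1,0],[0,0,0.1,0]]]' 0|grep force
```

```text
clock: 6.82
eef_pos: [513.0, -87.2, -5.7]
tool_rot: [3.142, 0.0, -0.335]
force: [-1.1, 0.8, -1.2]
width: 0.3
gripper_force: 0.0
eef_pos: [513.0, -87.2, -6.7]
tool_rot: [3.142, 0.0, -0.335]
force: [0.8, -0.1, -0.6]
width: 0.2
gripper_force: 0.0
force: [-0.9, 1.2, -0.1]
gripper_force: 0.0
```

```bash
for i in 1 2; do :; done; python3 -m inch '[[[0,0,0.1,0],[0,0,0.1,0]]]' 0|grep force:
python3 -m inch '[[[0,0,0.1,0],[0,0,0.1,0]]]' 0|grep -E 'pos|force:'
python3 -m inch '[[[0,0,0.1,0],[0,0,0.1,0]]]' 0|grep -E 'pos|force:'
```

```text
force: [0.8, 0.6, 1.2]
gripper_force: 0.0
eef_pos: [513.1, -87.2, -9.7]
force: [0.2, -0.4, -0.1]
gripper_force: 0.0
eef_pos: [513.1, -87.2, -10.7]
force: [-0.2, -0.7, -0.2]
gripper_force: 0.0
```

```bash
python3 -m inch '[[[0.2,-1.5,0,0],[0.2,-3,0,0],[0.2,-4.5,0,0],[0.6,-4.5,0,0],[1,-4.5,0,0],[1.4,-4.5,0,0],[1.8,-4.5,0,0],[2.2,-4.5,0,0]]]' 0
python3 - <<'E'
from h import *
st()
s=sensors.read_state()
p=camera_params('wrist');a=get_image('wrist');b=cv2.imread('pics/w3.png');np.save('w5.npy',0);cv2.imwrite('pics/w5.png',a)
# bright plate mask -> hole corners
g=cv2.cvtColor(a,cv2.COLOR_BGR2GRAY)
m=((g>85)&(a.max(2).astype(int)-a.min(2)<45)&(np.arange(420)[:,None]>120)).astype(np.uint8)
hsv=cv2.cvtColor(a,cv2.COLOR_BGR2HSV);print('hue/sat plate',[(hsv[y,x].tolist()) for x,y in((400,240),(220,225),(430,150),(500,330))])
E
```

```text
clock: 8.32
eef_pos: [548.4, -53.4, -10.7]
tool_rot: [3.141, 0.001, -0.337]
force: [-1.7, 0.9, -0.5]
width: -0.0
gripper_force: 1.1
t8.32 jig [-64.4 -41.4] z-10.7 yawrel -0.002 F(jig) [-1.9  0.3] -0.5 w-0.0
hue/sat plate [[113, 9, 118], [132, 8, 163], [130, 9, 176], [21, 23, 208]]
```

```bash
cat >> h.py <<'E'
def plate(show=None):
    p=camera_params('wrist');a=get_image('wrist');h=cv2.cvtColor(a,cv2.COLOR_BGR2HSV)
    m=((h[...,0]>95)&(h[...,0]<160)&(h[...,1]<40)&(h[...,2]>85)).astype(np.uint8)
    m=cv2.morphologyEx(m,cv2.MORPH_OPEN,np.ones((5,5)))
    for c in sorted(cv2.findContours(m,cv2.RETR_EXTERNAL,cv2.CHAIN_APPROX_NONE)[0],key=cv2.contourArea)[::-1][:4]:
        if cv2.contourArea(c)<1500:continue
        q=cv2.approxPolyDP(c,4,True).reshape(-1,2)
        print('blob',int(cv2.contourArea(c)),[w2j(ray('wrist',x,25,p)).round().astype(int).tolist() for x in q])
    if show:cv2.imwrite(show,a)
E
python3 - <<'E'
from h import *
st();plate('pics/w6.png')
E
```

```text
t8.37 jig [-62.8 -41.3] z-10.6 yawrel -0.002 F(jig) [-0.6 -0.6] -0.9 w-0.1
blob 53124 [[11, -131], [7, 8], [-52, 7], [-49, -110], [-47, -110], [-49, -111], [-49, -128], [-46, -128], [-48, -133], [-42, -131], [-42, -133], [-37, -133], [-40, -130], [-38, -129], [-37, -132], [-34, -130], [-32, -133]]
blob 27702 [[30, 57], [30, -108], [31, -110], [47, -109], [48, 52]]
blob 3732 [[-51, 75], [-63, 80], [-65, 76], [-94, 85], [-95, 83], [-96, 86], [-132, 89], [-132, 85], [-123, 76], [-101, 75], [-90, 72], [-89, 74], [-84, 70], [-73, 69], [-73, 67], [-64, 64], [-66, 67], [-63, 70], [-56, 68]]
```

Pushing works. The plate's right edge is now at x≈9, nearly straight.

```bash
python3 -m inch '[[[0.4,0,0,0],[0.8,0,0,0],[1.2,0,0,0],[1.6,0,0,0],[1.9,0,0,0],[2.1,0,0,0],[2.2,0,0,0],[2.2,0,0,0]]]' 0
python3 - <<'E'
from h import *
st();plate()
E
```

```text
clock: 9.08
eef_pos: [568.6, -59.1, -10.7]
tool_rot: [3.141, 0.002, -0.335]
force: [-5.0, 1.2, 2.3]
width: 0.0
gripper_force: 2.3
t9.08 jig [-43.5 -40.1] z-10.7 yawrel -0.000 F(jig) [-5.1 -0.6] 2.3 w0.0
blob 83863 [[22, -135], [24, -131], [29, -12], [30, -109], [52, -109], [51, 57], [30, 62], [29, 4], [-30, 7], [-33, -74], [-31, -74], [-33, -75], [-35, -111], [-31, -111], [-35, -114], [-35, -128], [-33, -128], [-36, -132], [-28, -132], [-28, -130], [-27, -133], [-8, -133], [-5, -132], [-1, -134]]
blob 2182 [[-55, 77], [-62, 82], [-68, 76], [-103, 87], [-112, 87], [-105, 76], [-97, 76], [-68, 66], [-66, 70], [-57, 69]]
```

```bash
python3 -m inch '[[[-0.8,0,0,0],[-0.8,2,0,0],[-0.8,4.2,0,0],[-0.3,4.2,0,0],[0,4.2,0,0],[0.2,4.2,0,0],[0.3,4.2,0,0],[0.3,4.2,0,0]]]' 0
python3 - <<'E'
from h import *
st();plate()
E
```

```text
clock: 9.8
eef_pos: [556.8, -99.2, -11.0]
tool_rot: [3.141, 0.003, -0.335]
force: [-5.4, -0.8, 2.0]
width: -0.4
gripper_force: 2.3
t9.80 jig [-41.5 -81.9] z-11.0 yawrel 0.000 F(jig) [-4.8 -2.5] 2.0 w-0.4
blob 74175 [[51, 16], [30, 21], [30, 4], [27, 8], [-30, 7], [-30, -67], [-26, -71], [-29, -78], [-25, -79], [-28, -79], [-30, -90], [-27, -93], [-28, -97], [-25, -100], [-24, -112], [-20, -112], [-22, -123], [-19, -122], [-11, -132], [30, -132], [30, -109], [51, -109]]
```

```bash
python3 -m inch '[[[-0.7,0.5,0,0],[-1,3,0,0],[-1,6,0,0],[-1,8.8,0,0],[1,8.8,0,0],[3,8.8,0,0],[4,8.8,0,0],[4,8.8,0,0]]]' 0
python3 - <<'E'
from h import *
st();goto(-1,-152,-11)
E
```

```text
clock: 10.52
eef_pos: [572.1, -196.6, -9.9]
tool_rot: [-3.141, -0.007, -0.334]
force: [0.0, 0.1, -0.4]
width: -0.1
gripper_force: 0.0
t10.52 jig [   4.9 -168.8] z-9.9 yawrel 0.001 F(jig) [-0.   0.1] -0.4 w-0.1
goto (-1, -152, -11) [-0.59 -1.68  0.11] turn 0.0
```

```bash
python3 -m inch '[[[-0.2,-1,0.1,0],[-0.4,-2,0.1,0],[-0.4,-3,0.1,0],[-0.4,-4,0.1,0],[-0.4,-5,0.1,0],[-0.4,-6,0.1,0],[-0.4,-7,0.1,0],[-0.4,-7.5,0.1,0]]]' 0
python3 - <<'E'
from h import *
st();plate()
E
```

```text
clock: 11.18
eef_pos: [586.9, -122.1, -11.9]
tool_rot: [3.141, 0.003, -0.334]
force: [-3.6, -4.0, 0.4]
width: 0.4
gripper_force: 2.6
t11.18 jig [ -5.5 -93.6] z-11.9 yawrel 0.001 F(jig) [-2.1 -5. ] 0.4 w0.4
blob 47291 [[-29, 32], [-30, -36], [-20, -51], [-19, -60], [-23, -65], [-21, -73], [-7, -78], [-6, -75], [-4, -78], [6, -78], [8, -81], [23, -81], [23, -79], [24, -81], [29, -82], [30, -87], [32, -87], [29, -89], [29, -109], [51, -109], [51, -96], [49, -94], [51, -90], [51, 12]]
```

```bash
python3 -m inch '[[[0.1,-1.2,0,0],[0.2,-2.4,0,0],[0.3,-3.6,0,0],[0.3,-4.8,0,0],[0.3,-6,0,0],[0.3,-7.2,0,0],[0.3,-8.4,0,0],[0.3,-9,0,0]]]' 0
python3 - <<'E'
from h import *
st();plate('pics/w7.png')
E
```

```text
clock: 11.9
eef_pos: [615.6, -41.5, -12.0]
tool_rot: [3.136, 0.008, -0.336]
force: [-11.6, -6.8, 6.4]
width: 0.1
gripper_force: 6.6
t11.90 jig [-4.9 -8.1] z-12.0 yawrel -0.001 F(jig) [ -8.7 -10.2] 6.4 w0.1
blob 58025 [[51, -110], [51, 84], [49, 85], [51, 85], [51, 97], [43, 99], [30, 97], [29, 103], [11, 106], [13, 103], [10, 103], [7, 107], [2, 103], [-1, 107], [-22, 107], [-23, 103], [-24, 106], [-30, 107], [-30, 51], [-18, 32], [-18, 25], [-23, 21], [-19, 12], [-8, 8], [5, 9], [9, 4], [29, 3], [29, -61], [31, -72], [30, -80], [32, -80], [30, -81], [29, -110]]
```

```bash
python3 -m inch '[[[0,-0.5,0,0],[0,-1,0,0],[0,-1.5,0,0],[0,-1.9,0,0],[0,-2.1,0,0],[0,-2.1,0,0]]]' 0
python3 - <<'E'
from h import *
st();plate('pics/w8.png')
E
```

```text
clock: 12.45
eef_pos: [622.3, -22.8, -12.0]
tool_rot: [3.136, 0.008, -0.337]
force: [-10.1, -6.6, 6.6]
width: -0.2
gripper_force: 5.6
t12.45 jig [-4.7 11.9] z-12.0 yawrel -0.002 F(jig) [-7.4 -9.6] 6.6 w-0.2
blob 44282 [[51, -92], [51, -19], [49, -17], [51, -16], [51, 99], [34, 98], [25, 94], [19, 97], [24, 100], [25, 106], [11, 106], [13, 96], [11, 94], [11, 69], [-11, 69], [-11, 95], [-20, 98], [-17, 101], [-15, 98], [-11, 98], [-11, 103], [-17, 103], [-18, 106], [-22, 106], [-23, 103], [-25, 106], [-28, 106], [-30, 71], [-18, 52], [-18, 45], [-22, 41], [-20, 33], [-10, 28], [8, 29], [10, 24], [29, 23], [30, -47], [33, -50], [30, -54], [30, -96], [33, -96], [33, -92], [40, -88], [45, -89], [45, -93]]
blob 7706 [[48, 118], [-72, 148], [-72, 137], [-60, 118], [-54, 117]]
```

```bash
python3 -m inch '[[[0,-0.1,0,0],[0,-0.15,0,0],[0,-0.15,0,0]]]' 0|grep -E 'pos|force:'
python3 -m inch '[[[0,-0.1,0,0],[0,-0.15,0,0],[0,-0.15,0,0]]]' 0|grep -E 'pos|force:'
python3 - <<'E'
from h import *
st();plate('pics/w8.png')
E
```

```text
eef_pos: [622.4, -22.4, -12.0]
force: [-11.2, -7.5, 6.2]
gripper_force: 6.5
eef_pos: [622.4, -22.1, -12.0]
force: [-11.9, -9.3, 7.5]
gripper_force: 7.5
t13.00 jig [-4.8 12.5] z-12.0 yawrel -0.003 F(jig) [ -8.2 -12.7] 7.5 w-0.1
blob 44085 [[51, -91], [51, -30], [49, -29], [51, -29], [51, 99], [37, 97], [34, 99], [30, 95], [21, 96], [20, 103], [23, 105], [12, 106], [11, 69], [-10, 69], [-12, 106], [-24, 106], [-24, 104], [-29, 106], [-30, 72], [-17, 51], [-18, 45], [-22, 42], [-20, 34], [-9, 29], [8, 29], [10, 25], [29, 24], [30, -61], [32, -65], [30, -86], [33, -86], [30, -93], [34, -94], [40, -88], [44, -93]]
blob 8079 [[48, 119], [-72, 149], [-72, 138], [-59, 118], [-54, 117]]
```

```bash
python3 -m inch '[[[0,-0.2,0,0],[0,-0.4,0,0],[0,-0.4,0,0]]]' 0|grep -E 'pos|force:'
python3 -m inch '[[[0,-0.2,0,0],[0,-0.4,0,0],[0,-0.4,0,0]]]' 0|grep -E 'pos|force:'
python3 - <<'E'
from h import *
st();plate('pics/w8.png')
E
```

```text
eef_pos: [622.5, -21.9, -12.1]
force: [-14.2, -14.9, 9.2]
gripper_force: 10.6
eef_pos: [622.4, -21.9, -12.0]
force: [-16.4, -21.1, 11.2]
gripper_force: 13.7
t13.55 jig [-4.9 12.7] z-12.0 yawrel -0.007 F(jig) [ -8.6 -25.4] 11.2 w-0.3
blob 43927 [[51, -91], [51, -79], [49, -79], [51, -78], [51, 99], [37, 97], [34, 99], [25, 94], [23, 96], [20, 95], [20, 101], [24, 106], [15, 106], [11, 103], [11, 70], [-8, 69], [-11, 71], [-11, 95], [-20, 99], [-19, 101], [-11, 97], [-14, 102], [-12, 106], [-17, 104], [-21, 106], [-23, 104], [-28, 106], [-30, 77], [-17, 53], [-17, 46], [-22, 43], [-20, 34], [-12, 30], [1, 32], [4, 30], [7, 33], [11, 25], [29, 24], [30, -63], [32, -65], [30, -66], [31, -95], [30, -96], [34, -96], [35, -91], [41, -88], [44, -93]]
blob 8020 [[48, 118], [-70, 149], [-70, 138], [-54, 117]]
```

The plate is home (hole's rear edge at y≈70, left edge at −30, 25 N with no motion). Retreat and plan the lever push.

```bash
python3 -m inch '[[[0,1.5,0,0],[0,3,0,0],[0,3.5,-2,0],[0,3.5,-5,0],[0,3.5,-8,0],[0,3.5,-9,0],[0,3.5,-9,0],[0,3.5,-9,0]]]' 0
python3 - <<'E'
from h import *
st();plate('pics/w9.png');goto(-110,95,80);goto(-110,95,6)
piv=np.array([-48.5,61])
for L in(.16,.3,.6,.9,1.2,1.4,1.5,1.6,1.7,1.75):
    t=np.radians(170)+L;u=np.array([np.cos(t),np.sin(t)]);n=np.array([np.sin(t),-np.cos(t)])
    print(L,(piv+58*u+n*(5+11*abs(n[0])+12*abs(n[1]))).round(1))
E
```

```text
clock: 14.27
eef_pos: [620.5, -41.8, 78.7]
tool_rot: [-3.14, -0.002, -0.334]
force: [0.3, -0.0, -0.5]
width: -0.1
gripper_force: 0.0
t14.27 jig [-0.2 -6.7] z78.7 yawrel 0.000 F(jig) [0.3 0. ] -0.5 w-0.1
blob 20115 [[-29, 106], [-30, 28], [-27, 25], [30, 24], [30, -109], [51, -109], [51, 99], [46, 105], [39, 102], [26, 106], [25, 102], [20, 106], [21, 101], [12, 106], [11, 70], [-11, 70], [-11, 96], [-19, 98], [-20, 94], [-22, 105]]
blob 13305 [[51, 168], [-23, 186], [-23, 173], [-37, 183], [-38, 168], [29, 168], [29, 162], [16, 163], [20, 143], [11, 137], [5, 139], [-1, 148], [-1, 161], [-18, 163], [-13, 145], [-25, 136], [-36, 146], [-37, 160], [-84, 161], [-77, 145], [-85, 143], [-94, 149], [-94, 135], [-84, 136], [-77, 125], [-82, 120], [-94, 126], [-93, 114], [48, 113]]
goto (-110, 95, 80) [-10.87 -10.22  -0.22] turn 0.0
goto (-110, 95, 6) [-10.87 -10.21   7.18] turn 0.0
0.16 [-106.2   79. ]
0.3 [-108.3   71.9]
0.6 [-109.8   55.7]
0.9 [-106.    38.4]
1.2 [-96.2  22.1]
1.4 [-86.4  13. ]
1.5 [-80.6   9.3]
1.6 [-74.3   6.2]
1.7 [-67.6   3.8]
1.75 [-64.3   2.9]
```

```bash
python3 -m inch '[[[-2.7,-2.6,0,0],[-5.4,-5.2,0,0],[-8.1,-7.8,0,0],[-10.9,-10.2,0,0],[-10.9,-10.2,2.5,0],[-10.9,-10.2,5,0],[-10.9,-10.2,7,0],[-10.9,-10.2,7.2,0]]]' 0
python3 - <<'E'
from h import *
st();goto(-108,90,6);get_image('wrist');st()
E
```

```text
clock: 14.98
eef_pos: [546.2, 89.5, 1.8]
tool_rot: [3.138, 0.008, -0.334]
force: [-1.4, -0.6, -0.0]
width: 0.3
gripper_force: 0.0
t14.98 jig [-113.5   92.9] z1.8 yawrel 0.001 F(jig) [-1.1 -1. ] -0.0 w0.3
goto (-108, 90, 6) [ 0.55  0.29 -0.43] turn 0.0
t15.03 jig [-112.5   93. ] z3.1 yawrel 0.000 F(jig) [0.1 0.2] 0.6 w-0.1
```

```bash
python3 -m inch '[[[0.3,1.5,0,0],[0.2,2.3,0,0],[0,3.2,0,0],[0,4,0,0],[0.1,4.8,0,0],[0.4,5.7,0,0],[0.8,6.5,0,0],[1.4,7.3,0,0]]]' 0
python3 - <<'E'
from h import *
st();p=camera_params('wrist');cv2.imwrite('pics/w10.png',get_image('wrist'))
for L in(0.2,.9,1.1,1.2,1.3):
    t=np.radians(170)+L;print(L,proj('wrist',np.r_[j2w(np.array([-48.5,61])+88*np.array([np.cos(t),np.sin(t)])),48],p).round().tolist())
E
```

```text
clock: 15.7
eef_pos: [538.8, 15.1, 6.5]
tool_rot: [3.141, 0.001, -0.335]
force: [0.4, 3.4, -0.1]
width: -0.1
gripper_force: 1.2
t15.70 jig [-96.   20.2] z6.5 yawrel -0.000 F(jig) [-0.8  3.4] -0.1 w-0.1
0.2 [[197.0, 380.0]]
0.9 [[324.0, 338.0]]
1.1 [[354.0, 312.0]]
1.2 [[367.0, 297.0]]
1.3 [[379.0, 280.0]]
```

View pics/w10.png

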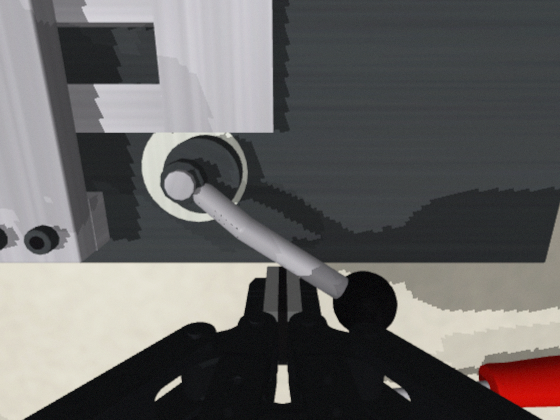

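The view shows the plate in place and the lever swung to about 1.17 (knob at (365,303)), with the fingers behind the bar. I keep pushing along the arc.

```bash
python3 -m inch '[[[0.5,0.5,0,0],[1,0.9,0,0],[1.5,1.3,0,0],[1.9,1.5,0,0],[2.2,1.6,0,0],[2.5,1.7,0,0],[2.8,1.8,0,0],[2.8,1.8,0,0]]]' 0
cat >> h.py <<'E'
def lever(z=48):
    p=camera_params('wrist');a=get_image('wrist');h=a.max(2)
    m=cv2.morphologyEx((h<35).astype(np.uint8),cv2.MORPH_OPEN,cv2.getStructuringElement(2,(25,25)))
    for c in cv2.findContours(m,0,2)[0]:
        (x,y),r=cv2.minEnclosingCircle(c)
        k=w2j(ray('wrist',(x,y),z,p));d=k-[-48.5,61];print('dark',round(x),round(y),round(r),k.round(),'R',np.hypot(*d).round(),'L',(np.arctan2(d[1],d[0])%6.2832-np.radians(170)).round(3))
E
python3 - <<'E'
from h import *
st();lever()
E
```

```text
clock: 16.42
eef_pos: [555.7, -7.2, 5.9]
tool_rot: [-3.141, 0.01, -0.333]
force: [-7.1, 7.4, 6.0]
width: -0.3
gripper_force: 5.1
t16.42 jig [-72.7   4.7] z5.9 yawrel 0.002 F(jig) [-9.1  4.6] 6.0 w-0.3
dark 282 418 245 [-135.    5.] R 103.0 L 0.752
dark 363 275 33 [-60. -27.] R 89.0 L 1.616
```

```bash
python3 -m inch '[[[0.3,0.05,0,0],[0.6,0.1,0,0],[0.9,0.1,0,0],[1.1,0.1,0,0],[1.1,0.1,0,0]]]' 0
python3 - <<'E'
from h import *
st();lever()
E
```

```text
clock: 16.88
eef_pos: [559.5, -10.0, 5.4]
tool_rot: [3.14, 0.021, -0.332]
force: [-16.8, 10.9, 12.8]
width: -0.1
gripper_force: 9.7
t16.88 jig [-68.2   3.2] z5.4 yawrel 0.003 F(jig) [-19.5   4.8] 12.8 w-0.1
dark 282 418 245 [-130.    3.] R 100.0 L 0.79
dark 362 270 34 [-53. -28.] R 89.0 L 1.698
```

```bash
python3 -m inch '[[[0.3,0,0,0],[0.5,0,0,0],[0.5,0,0,0]]]' 0 | grep force:
python3 - <<'E'
from h import *
st();lever()
E
python3 -m inch '[[[-1.5,0,0,0],[-3,-1,0,0],[-3.5,-1,-2,0],[-3.5,-1,-5,0],[-3.5,-1,-9,0],[-3.5,-1,-12,0],[-2,-1,-15,0],[0,0,-15,0]]]' 0
python3 - <<'E'
from h import *
get_image('wrist');get_image('wrist');st();lever();plate('pics/w11.png')
E
```

```text
force: [-22.9, 11.2, 17.7]
gripper_force: 13.1
t17.18 jig [-67.1   2.7] z5.0 yawrel 0.003 F(jig) [-25.3   3.1] 17.7 w-0.1
dark 282 418 245 [-129.    3.] R 99.0 L 0.802
dark 361 269 34 [-51. -28.] R 89.0 L 1.723
clock: 17.9
eef_pos: [579.0, -15.1, 162.8]
tool_rot: [-3.137, -0.01, -0.332]
force: [1.0, 0.8, -0.6]
width: -0.1
gripper_force: 0.0
t18.00 jig [-46.3  -0.6] z158.7 yawrel -0.004 F(jig) [-0.5 -0.3] -0.4 w-0.0
dark 282 418 245 [-273.    1.] R 233.0 L 0.436
dark 324 206 25 [-51. -35.] R 96.0 L 1.714
blob 12863 [[51, -108], [51, 59], [47, 63], [51, 98], [12, 97], [9, 69], [-10, 69], [-12, 95], [-29, 97], [-30, 25], [30, 24], [30, -106]]
blob 9963 [[51, 188], [21, 190], [23, 175], [18, 167], [29, 167], [29, 161], [-19, 163], [-8, 146], [-16, 131], [-23, 132], [-31, 147], [-22, 162], [-30, 162], [-31, 157], [-78, 158], [-71, 148], [-75, 138], [-84, 145], [-80, 157], [-86, 157], [-88, 111], [24, 110], [24, 115], [25, 111], [41, 111], [35, 123], [40, 131], [48, 125], [43, 111], [52, 111]]
```

```bash
python3 -c "
from cell import order;print(order.finish_job())"
```

```text
the job is handed in; nothing more can be done
None
```

The keep plate is home against the end stop and flush along the fence by the last wrist-camera measurement, the cam lever was pushed to about 1.71 rad and clamps it, the arm is clear, and the job was handed in at about 18 s.

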